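Shut the flip-top tube, draw it from the rack and lay it over

ROBOT

A 7-joint arm with a two-finger parallel gripper is mounted at the origin on a cart in front of the work surface, level with it; the furniture and walls round the work are solid. World frame = base frame: x ahead of the robot, y to its left, z up, the work surface at z = 0. Lengths are in m, angles in degrees, forces in N, time in s.
With the tool pointing down it reaches from about 0.4 to 0.75 m from the base axis. Payload 19.5 kg.
Tool frame: the origin (TCP) lies midway between the tips of the shut fingers; the grasp point (between the pads) lies 19 mm behind it (ctrl.tcp_to_grasp is the distance from the TCP to the grasp point, in m); z points along the fingers, y is the line along which they close (so a half turn about z gives the same grasp; the last joint's range is limited). The gripper opens to 85 mm and grips with 20 to 120 N. Pads are 22 mm wide; open, the fingers measure 114 mm over their backs; the gripper's body (76 mm by 85 mm) begins 54 mm behind the grasp point. The pads swing forward as they close: fully open they stand 13 mm farther back than shut.
Start: joints at [65.22, 40.479, -1.581, 85.061, 1.261, 54.483, -4.326], TCP at [0.219, -0.532, 0.231] pointing down, gripper open.
Joint ranges: [-155.06, 155.06], [-18.47, 123.98], [-90, 86.84], [0, 140.48], [-83.41, 263.41], [0, 116], [-161.91, 161.91]. Speed limits (degrees/s): [108.29, 108.29, 147.25, 147.25, 172.46, 172.46, 172.46].

INTERFACE

Orientations are given as a 3x3 rotation matrix whose columns are the frame's x, y, z axes.
In Python, from plant import readout, get_image, ctrl gives the robot as it stands.
- The arm moves only by the tool drive_tool, never from a script. Its argument "rows" is a list of rows, each an object of numbers: "x", "y", "z": the shift along the tool's x, y, z in mm; "roll": the turn about the tool's z in rad. A call has 1 to 20 rows; each row shifts and turns the commanded pose from where the row before left it, along the tool's axes as they then stand; what a row does not reach is not made up. A row lasts 1/10 s, in which the tool goes at most 50 mm and 8.59 degrees, less where a joint would pass 70% of its speed; a pose out of reach is approached as far as the arm can. A call with a gripper value outside its range is refused whole. "hand" is the closure, from 0 (fully open) to 1 (shut), set as the call begins (left out, the last holds). The fingers move at their own pace and stop on an object; "newtons" is the grip in N (left out, the last holds). Time passes only in rows, so rows that do not move let the fingers close. It gives the time, the measured TCP pose, the force, the opening and the grip force at its end, in the units of the state.
- readout.observe(): the state, without advancing time (a new reading comes with each control period).
- get_image(name): name is "scene" or "top" or "wrist"; returns a dict with "pixels" (400x640x3 uint8, red, green, blue), "vertical_fov" (degrees; the focal length in pixels is half the picture's height over the tangent of half this angle, whatever the lens; pixels are square), "cx", "cy" (the principal point, pixels), "rvec" (rotation vector, rad) and "tvec" (3), from world to camera coordinates, as OpenCV has them; the wrist camera has in their place "mount" (4x4, takes a point from camera to tool coordinates, whose origin is the TCP and whose axes are the flange's). Camera axes: x right, y down, z forward; pixel columns grow to the right and rows downward; lengths in m; the calibration is good to about 2 mm. A picture is of the moment at which its call begins: read the wrist's pose just before it. There is no depth.
- ctrl.job_done(): hands the job in; it is judged then, once.
The state is a dict: "time_s": time; "joints": joint angles; "qd": joint speeds; "joint_torque": joint torques, N m; "tool_pos": TCP position; "tool_rot": TCP orientation; "ft_force": force on the tool from outside, world axes, zero at the start; "moment": the same for the moment, N m; "width": finger opening in m; "grip_force": force on a finger pad.
Only numpy, scipy, OpenCV 4.12 (cv2) and the standard library are available. Lean on these libraries where they do the work, as an engineer would, in place of code of your own. Each camera call takes 0.05 s, during which the arm holds its last target. There are 200 camera calls.

TASK

The tube with the open flip-top lid has just been filled: press its lid fully shut while the tube stands in the rack, then draw the tube straight up out of the rack and, once it is clear, tip it over until it lies nearly level, so that the sample spreads along its wall. Finish while holding the tube still like that, well above the rack (both its ends at least 10 cm above the rack's top); the job ends with the tube in the gripper, it is not put down. Leave the closed tube in its place and do not disturb the timer, the beaker or the marker.

Things in the scene. Friction and masses are not known exactly. Their poses are not given: they have to be found in the camera images.
- sample_tube: The tube to work on: milky plastic, body 29 mm in diameter, about 68 g, standing loosely upright in a rack hole. Origin: centre of its foot; z runs up the tube to the mouth, +x to the lid's hinge, -x to the shut lid's thumb tab. The hinge faces away from the robot, give or take 70 degrees.
- tube_mouth (a point): Centre of the tube's mouth, 116 mm above the foot, on the upper face of the ribbed grey screw collar, 34 mm in diameter, that spans 100 to 116 mm above the foot and stays on. Good grip: the collar, fingers closing along the tube's y.
- flip_lid (a joint): Hinge of the grey flip-top lid, rad: 0 shut flat on the collar, 1.57 straight up, 2.2 the stop (leaning outward). Starts at 1.5 to 2.1. Lid: disc 33 mm across, 4.5 mm thick, plus thumb tab. Hinge line along the tube's y, 18.5 mm from its axis at +x, 117 mm above the foot; shut lid's top at 121.5 mm. Stays where left (0.015 N m friction, no spring or catch).
- lid_edge (a point): The free edge of the lid at the end of its thumb tab, 40 mm from the hinge line.
- rack: White plastic rack, 102 x 204 mm, 66 mm high, fixed; 2 x 4 holes 31.5 mm wide in its top plate, 46 mm apart along its x, 50 mm along y, over 10 mm deep sockets in its base, whose floor is 6 mm above the table. Origin: centre of its underside, z up. The two tubes stand in the two end holes of the row at its -x side, 150 mm apart; the others are empty.
- closed_tube: A second tube of the same shape and size in the rack, with its lid already shut. Leave it. Origin: centre of its foot, z up.
- timer: White bench timer, 46 x 66 x 63 mm, behind the rack. Bystander. Origin: centre of its underside.
- beaker: Small glass beaker, 45 mm in diameter, 57 mm high, the nearer glass behind the rack. Bystander. Origin: centre of its underside.
- marker: Red marker pen lying on the table at the near edge, in front of the rack, 120 mm long, 15 mm thick. Bystander. Origin: under its middle.
Mind the look-alikes: they are no part of the job. What is shaped like the sample_tube but green or red is not meant.

How it is judged (in metres and radians):
On the way, in this order (a step that is already met when the one before it is completed fails the run):
1. the lid is pressed fully shut (within 6 degrees) while the tube stands upright at the bottom of its hole (value of joint flip_lid below 0.1 rad and z of sample_tube in the frame of rack below 0.012 m and angle between sample_tube's own z axis and vertical below 0.15 rad), for 0.2 s.
2. the shut tube has been drawn up clear of the rack, still roughly upright (within 25 degrees), its foot above the rack's top (z of sample_tube in the frame of rack above 0.068 m and angle between sample_tube's own z axis and vertical below 0.44 rad and value of joint flip_lid below 0.15 rad), for 0.1 s.
At the end, for the whole second after the job is handed in: The gripper holds the tube still, its axis within 25 degrees of level (mouth at most 20 degrees below level), both ends over 160 mm above the table, the lid shut within 8 degrees, the tube clear of the rack; the closed tube still stands in its hole (angle between sample_tube's own z axis and vertical between 1.13 and 1.92 rad and height (world z) of each of sample_tube, tube_mouth above 0.16 m and value of joint flip_lid below 0.15 rad and contact force between the fingers and sample_tube above 2 N and contact force between sample_tube and rack below 0.1 N and linear speed of sample_tube below 0.03 m/s and angular speed of sample_tube below 0.2 rad/s and distance between closed_tube and rack below 0.09 m and angle between closed_tube's own z axis and vertical below 0.15 rad and z of closed_tube in the frame of rack below 0.012 m); the arm keeps its last pose, push and grip.
It fails at once if the tube is tipped more than 25 degrees while its lid is open (angle between sample_tube's own z axis and vertical above 0.44 rad and value of joint flip_lid above 0.3 rad).
It fails at once if the tube is tipped more than 35 degrees before its foot is above the rack's top (angle between sample_tube's own z axis and vertical above 0.61 rad and z of sample_tube in the frame of rack below 0.06 m).
It fails at once if the closed tube is lifted or tipped (distance of closed_tube from where it was at the start of the episode above 0.02 m or angle between closed_tube's own z axis and vertical above 0.25 rad).
It fails at once if the timer, the beaker or the marker is disturbed (distance of any of timer, beaker, marker from where it was at the start of the episode above 0.03 m).
It also fails if it takes over 45 s, if anything falls off the work surface, if the arm or the gripper's body presses on something with over 40 N, if the wrist force passes 120 N, or if a joint passes its speed limit or range.

## Working session

There is one attempt and no reset: what is moved stays moved. The work goes in short steps, Python scripts to look and compute and a tool call to move; the robot and the scene stay as the last step left them, time stands still between calls to the robot, and variables do not carry over. Pictures are saved under pics/ and viewed, at most 10 in all, crops included, and the job is handed in when it is done.

Besides the shell and the picture viewer there is one more tool, called after ">>>" as name(argument=value, ...) on one line, values as JSON. drive_tool: Moves the arm, as the interface text tells. Its arguments: {"type":"object","properties":{"rows":{"type":"array","items":{"type":"object","properties":{"x":{"type":"number"},"y":{"type":"number"},"z":{"type":"number"},"roll":{"type":"number"}}}},"hand":{"type":"number"},"newtons":{"type":"number"}},"required":["rows"]}

```bash
mkdir -p pics; ls
python3 - <<'E'
from plant import readout,get_image,ctrl
import cv2,json,numpy as np
s=readout.observe();print(s['time_s'],s['tool_pos'],s['tool_rot'],s['width'])
for n in ['scene','top']:
    d=get_image(n);cv2.imwrite(f'pics/{n}.png',d['pixels'][:,:,::-1])
    c={k:(np.array(v).tolist()) for k,v in d.items() if k!='pixels'};json.dump(c,open(f'{n}.json','w'));print(n,c)
E
```

```text
pics
0.0 [ 0.21893862 -0.53139748  0.2308285 ] [[ 9.24588928e-01  3.80966046e-01 -4.30959432e-04]
 [ 3.80966290e-01 -9.24588375e-01  1.01152065e-03]
 [-1.31050578e-05 -1.09942181e-03 -9.99999396e-01]] 0.0851498148744179
scene {'vertical_fov': 55.67202200526535, 'cx': 323.0376106067144, 'cy': 199.2754004373302, 'rvec': [2.3166014507104795, -0.6042192823275518, 0.24284042326186484], 'tvec': [-0.4236605790160648, 0.34643707470863166, 0.6568432456085228]}
top {'vertical_fov': 46.76208340151564, 'cx': 317.0576625264465, 'cy': 192.8137577277446, 'rvec': [2.157401019526903, -2.12637847057567, 0.19300207549491386], 'tvec': [0.11650984461385024, 0.57972605560787, 0.8913093460398926]}
```

View pics/scene.png

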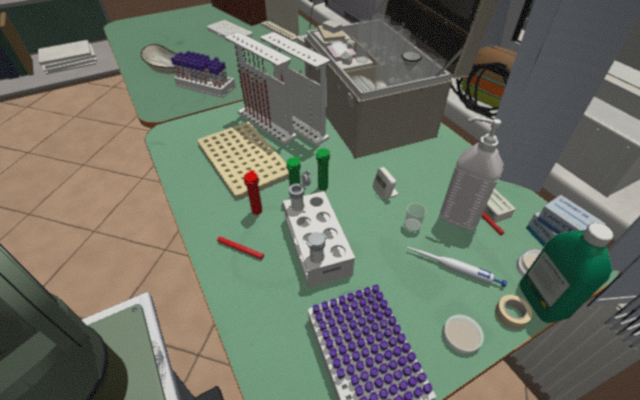

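View pics/top.png

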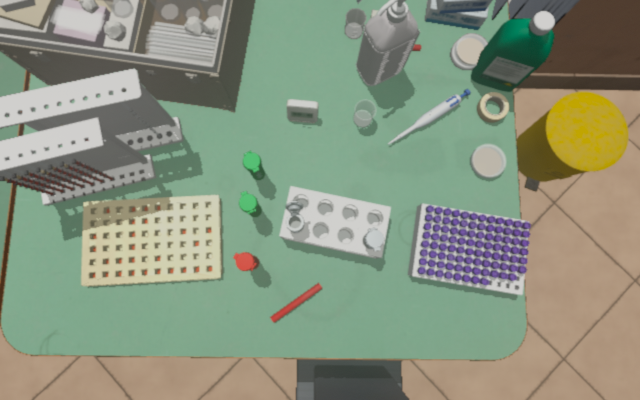

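Top view: the open tube's mouth is at about (295,224) with its raised lid at about (294,208). The closed tube is at (375,240), and the rack lies around (336,222). Next, enlarged crops.

Run:
```python
import cv2,numpy as np
t=cv2.imread('pics/top.png')[175:265,235:405];s=cv2.imread('pics/scene.png')[160:290,270:370]
a=cv2.resize(t,None,fx=4.5,fy=4.5,interpolation=2);b=cv2.resize(s,None,fx=4.5,fy=4.5,interpolation=2)
cv2.imwrite('pics/c1.png',a);cv2.imwrite('pics/c2.png',b)
```

```text
(no output)
```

View pics/c1.png

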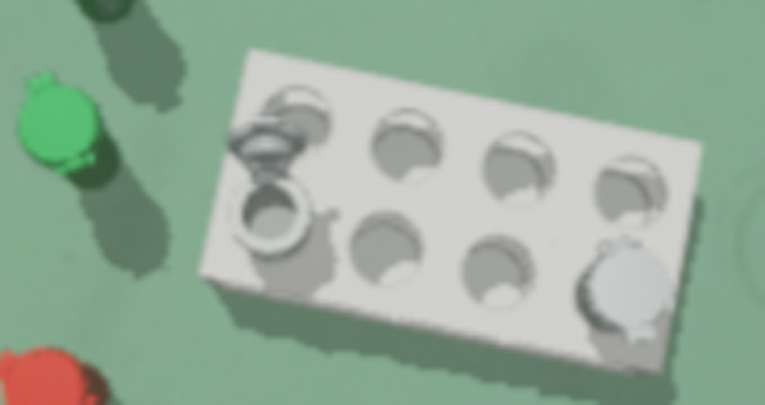

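View pics/c2.png

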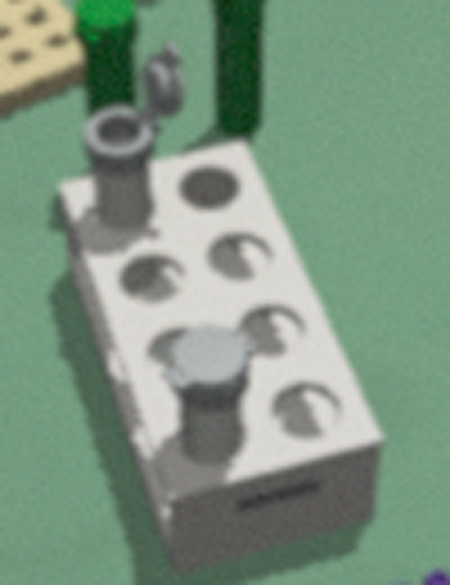

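The crops show the open tube's mouth at about (271,214) in c1 and (119,131) in c2. The lid leans away from the robot at about (267,138) in c1 and (165,88) in c2, with its tab tip at (172,48) in c2. I'll fit the poses from these.

```bash
cat > h.py <<'E'
import numpy as np,cv2,json
from scipy.optimize import least_squares
C={n:json.load(open(n+'.json')) for n in('top','scene')}
def proj(n,P):
    c=C[n];f=200/np.tan(np.radians(c['vertical_fov']/2))
    K=np.array([[f,0,c['cx']],[0,f,c['cy']],[0,0,1]])
    return cv2.projectPoints(np.array(P,float).reshape(-1,3),np.array(c['rvec']),np.array(c['tvec']),K,None)[0][:,0]
def px(n,p):
    o=(235,175) if n=='top' else (270,160)
    return np.array(p)/4.5+o-.4
E
python3 - <<'E'
from h import *
# rack top corners
cor=[(.051,-.102),(.051,.102),(-.051,.102),(-.051,-.102)]
tc={'top':[(702,143),(248,49),(200,275),(663,373)],'scene':[(383,440),(248,142),(60,185),(168,497)]}
def W(p,xy,z): 
    c,s=np.cos(p[2]),np.sin(p[2]);return [p[0]+c*xy[0]-s*xy[1],p[1]+s*xy[0]+c*xy[1],z]
def r(p): return np.concatenate([(proj(n,[W(p,q,.066) for q in cor])-px(n,tc[n])).ravel() for n in tc])
s=least_squares(r,[.55,0,-.2]);print(s.x,s.fun.round(1))
p=s.x
h=W(p,(-.023,.075),.122);hc=W(p,(-.023,-.075),.1275);print('tube',h,'closed',hc)
for n in tc: print(n,(proj(n,[h,hc])),px(n,[(271,214),(628,287)] if n=='top' else [(119,131),(209,353)]))
def t(q): return np.concatenate([(proj(n,[[q[0],q[1],.122]])-px(n,m)).ravel() for n,m in(('top',(271,214)),('scene',(119,131)))])
s2=least_squares(t,h[:2]);print('tri',s2.x,s2.fun.round(1))
def lid(q):
    psi,a=q
    e=np.array([np.cos(psi),np.sin(psi),0]);H=np.array([s2.x[0],s2.x[1],.123])+.0185*e
    f=-np.cos(a)*e+np.array([0,0,np.sin(a)]);return [H+.0185*f,H+.040*f]
def rl(q):
    L=lid(q);return np.concatenate([(proj('top',L[:1])-px('top',(267,138))).ravel(),(proj('scene',L)-px('scene',[(165,88),(172,48)])).ravel()])
for g in(-.5,0,.5):
    s3=least_squares(rl,[g,1.8]);print('psi,lid',s3.x,s3.fun.round(1),lid(s3.x))
E
```

```text
[ 0.51896805  0.08879261 -0.19490371] [ 0.1  0.3  0.4 -0.  -0.2 -0.  -0.7  0.   0.3  0.1 -0.6 -0.2  0.1 -0.3
  0.6  0.6]
tube [np.float64(0.5109289343582519), np.float64(0.16682703994131723), 0.122] closed [np.float64(0.4818781237898826), np.float64(0.0196670915677169), 0.1275]
top [[294.47958998 221.65094485]
 [374.6870935  238.38843105]] [[294.82222222 222.15555556]
 [374.15555556 238.37777778]]
scene [[296.33029538 188.62483654]
 [316.50154662 238.12090599]] [[296.04444444 188.71111111]
 [316.04444444 238.04444444]]
tri [0.51006063 0.16636253] [-0.1 -0.   0.   0.2]
psi,lid [0.07252653 1.99169718] [-0.3  1.6 -0.5 -0.6  1.1  0.2] [array([0.53605091, 0.16825082, 0.13988534]), array([0.54481234, 0.16888738, 0.15950885])]
psi,lid [0.07252645 1.99169721] [-0.3  1.6 -0.5 -0.6  1.1  0.2] [array([0.53605091, 0.16825082, 0.13988534]), array([0.54481235, 0.16888737, 0.15950885])]
psi,lid [0.07252641 1.9916972 ] [-0.3  1.6 -0.5 -0.6  1.1  0.2] [array([0.53605091, 0.16825082, 0.13988534]), array([0.54481235, 0.16888737, 0.15950885])]
```

```bash
cat >> h.py <<'E'
def back(n,uv,z):
    return least_squares(lambda q:(proj(n,[[q[0],q[1],z]])-uv).ravel(),[.5,.1]).x
def delta(tgt,roll=0):
    from plant import readout
    s=readout.observe();R=np.array(s['tool_rot']);p=np.array(s['tool_pos'])
    print('t',s['time_s'],'p',p.round(4),'phi',round(float(np.arctan2(R[1,0],R[0,0])),4),'w',s['width'],'F',np.round(s['ft_force'],1),'delta mm',(R.T@(np.array(tgt)-p)*1000).round(1))
E
python3 - <<'E'
from h import *
for nm,uv,z in[('g1',(252,157),.125),('g2',(248,203),.125),('red',(246,262),.125),('timer',(303,112),.06),('beaker',(364,115),.05),('bottle',(385,60),.1)]:print(nm,back('top',uv,z).round(3))
print(back('scene',(293,162),.125),back('scene',(322,153),.125))
E
```

```text
g1 [0.631 0.249]
g2 [0.544 0.253]
red [0.436 0.253]
timer [0.744 0.156]
beaker [0.743 0.029]
bottle [ 0.842 -0.008]
[0.54283702 0.24828342] [0.61918665 0.2438697 ]
```

>>> drive_tool(rows=[{"roll":0.11},{"roll":0.11},{"roll":0.1}], hand=1)

```text
invalid input at $.rows[0]: expected keys x, y, z, roll
```

```bash
python3 -c "
from h import *
delta([.60,.168,.231])"
```

```text
t 0.1 p [ 0.219  -0.5314  0.2309] phi 0.3908 w 0.08556724735506951 F [-0.3  0.  -0.9] delta mm [ 6.187e+02 -5.015e+02  4.000e-01]
```

>>> drive_tool(rows=[{"x":0,"y":0,"z":0,"roll":0.11},{"x":0,"y":0,"z":0,"roll":0.11},{"x":0,"y":0,"z":0,"roll":0.1}], hand=1)

```text
time_s: 0.4
tool_pos: [0.2189, -0.5315, 0.231]
tool_rot: [[0.998, 0.066, -0.0], [0.066, -0.998, 0.001], [-0.0, -0.001, -1.0]]
ft_force: [-0.5, 0.5, -0.7]
width: 0.0439
grip_force: 0.0
```

```bash
python3 -c "
from h import *
delta([.60,.168,.231])"
```

```text
t 0.4 p [ 0.2189 -0.5315  0.231 ] phi 0.0662 w 0.0438819313044715 F [-0.5  0.5 -0.7] delta mm [ 4.265e+02 -6.728e+02  3.000e-01]
```

>>> drive_tool(rows=[{"x":22,"y":-34,"z":0,"roll":0},{"x":22,"y":-34,"z":0,"roll":0},{"x":22,"y":-34,"z":0,"roll":0},{"x":22,"y":-34,"z":0,"roll":0},{"x":22,"y":-34,"z":0,"roll":0},{"x":22,"y":-34,"z":0,"roll":0},{"x":22,"y":-34,"z":0,"roll":0},{"x":22,"y":-34,"z":0,"roll":0},{"x":22,"y":-34,"z":0,"roll":0},{"x":22,"y":-34,"z":0,"roll":0},{"x":22,"y":-34,"z":0,"roll":0},{"x":22,"y":-34,"z":0,"roll":0},{"x":22,"y":-34,"z":0,"roll":0},{"x":22,"y":-34,"z":0,"roll":0},{"x":22,"y":-34,"z":0,"roll":0},{"x":22,"y":-34,"z":0,"roll":0},{"x":22,"y":-34,"z":0,"roll":0},{"x":22,"y":-34,"z":0,"roll":0},{"x":22,"y":-34,"z":0,"roll":0},{"x":0,"y":0,"z":0,"roll":0}])

```text
time_s: 2.4
tool_pos: [0.5909, 0.1475, 0.2301]
tool_rot: [[0.997, 0.076, -0.001], [0.076, -0.997, 0.002], [-0.001, -0.002, -1.0]]
ft_force: [-0.3, -1.3, -0.3]
width: 0.0001
grip_force: 0.0
```

```bash
python3 -c "
from h import *
delta([.60,.168,.143])
from plant import get_image
d=get_image('wrist');cv2.imwrite('pics/w1.png',d['pixels'][:,:,::-1])
print(d['mount'],d['vertical_fov'])"
```

```text
t 2.4 p [0.5909 0.1475 0.2301] phi 0.0763 w 8.770298402115114e-05 F [-0.3 -1.3 -0.3] delta mm [ 10.7 -19.6  87.1]
[[ 2.28510942e-04 -9.65511219e-01 -2.60361353e-01  6.50114460e-02]
 [ 9.99999973e-01  2.08698297e-04  1.03741928e-04  1.02413603e-03]
 [-4.58270244e-05 -2.60361370e-01  9.65511240e-01 -1.42171948e-01]
 [ 0.00000000e+00  0.00000000e+00  0.00000000e+00  1.00000000e+00]] 68.46153888769047
```

View pics/w1.png

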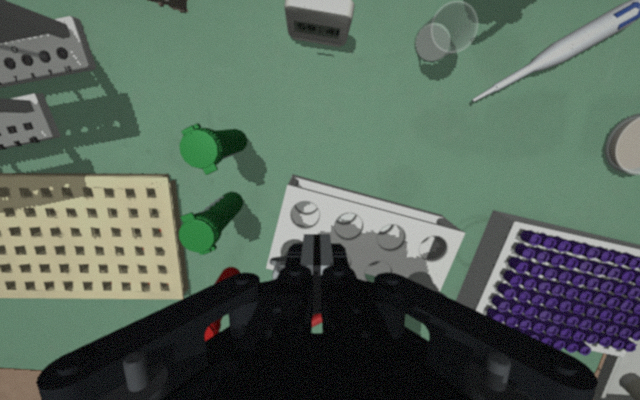

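The wrist view shows the closed fingertips just behind the tube's rack position, and the lid isn't reachable from anything else nearby. Next: go down behind the lid and push it towards the robot.

>>> drive_tool(rows=[{"x":11,"y":-20,"z":0,"roll":0},{"x":0,"y":0,"z":30,"roll":0},{"x":0,"y":0,"z":30,"roll":0},{"x":0,"y":0,"z":27,"roll":0},{"x":0,"y":0,"z":0,"roll":0},{"x":-15,"y":0,"z":0,"roll":0},{"x":-15,"y":0,"z":0,"roll":0},{"x":-10,"y":0,"z":0,"roll":0},{"x":-10,"y":0,"z":0,"roll":0},{"x":-10,"y":0,"z":0,"roll":0},{"x":-10,"y":0,"z":0,"roll":0},{"x":-10,"y":0,"z":0,"roll":0},{"x":-8,"y":0,"z":0,"roll":0},{"x":0,"y":0,"z":0,"roll":0}])

```text
time_s: 3.85
tool_pos: [0.5118, 0.1566, 0.1453]
tool_rot: [[0.998, 0.07, 0.001], [0.07, -0.998, 0.0], [0.001, -0.0, -1.0]]
ft_force: [0.6, 0.3, 1.0]
width: 0.0003
grip_force: 0.2
```

```bash
python3 -c "
from h import *
delta([.508,.166,.1275])
from plant import get_image
a=get_image('scene')['pixels'][130:250,230:400,::-1];b=get_image('top')['pixels'][150:270,230:400,::-1]
cv2.imwrite('pics/p1.png',cv2.resize(np.hstack([a,b]),(800,282),interpolation=2))"
```

```text
t 3.85 p [0.5118 0.1566 0.1453] phi 0.0705 w 0.0002921697541623046 F [0.6 0.3 1. ] delta mm [-3.2 -9.6 17.8]
```

View pics/p1.png

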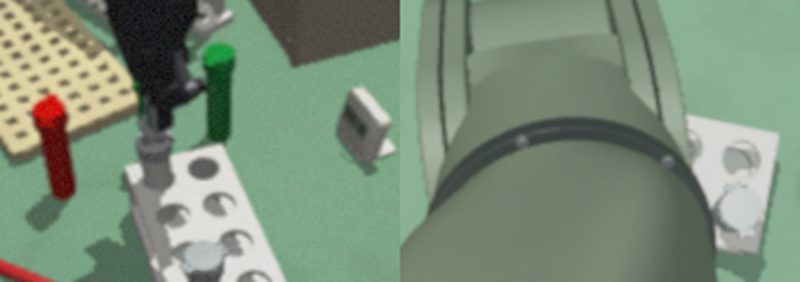

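The lid now leans over the mouth under the fingertips. Next: centre the tool and press down.

>>> drive_tool(rows=[{"x":-2,"y":-5,"z":2,"roll":0},{"x":-1,"y":-5,"z":2,"roll":0},{"x":0,"y":0,"z":4,"roll":0},{"x":0,"y":0,"z":4,"roll":0},{"x":0,"y":0,"z":4,"roll":0},{"x":0,"y":0,"z":2,"roll":0},{"x":0,"y":0,"z":0,"roll":0},{"x":0,"y":0,"z":0,"roll":0}])

```text
time_s: 4.75
tool_pos: [0.5091, 0.1663, 0.1272]
tool_rot: [[0.998, 0.07, 0.002], [0.07, -0.998, 0.0], [0.002, -0.0, -1.0]]
ft_force: [-2.1, -2.2, 24.3]
width: -0.0001
grip_force: 11.9
```

>>> drive_tool(rows=[{"x":0,"y":0,"z":0,"roll":0},{"x":0,"y":0,"z":0,"roll":0},{"x":0,"y":0,"z":-10,"roll":0},{"x":0,"y":0,"z":-20,"roll":0},{"x":0,"y":0,"z":-20,"roll":0},{"x":0,"y":0,"z":0,"roll":0}])

```text
time_s: 5.35
tool_pos: [0.5092, 0.1667, 0.1783]
tool_rot: [[0.998, 0.071, 0.003], [0.071, -0.998, 0.001], [0.003, -0.001, -1.0]]
ft_force: [0.4, -0.3, -0.4]
width: 0.0003
grip_force: 0.0
```

>>> drive_tool(rows=[{"x":0,"y":0,"z":0,"roll":0},{"x":0,"y":0,"z":0,"roll":0},{"x":0,"y":0,"z":0,"roll":0},{"x":0,"y":0,"z":0,"roll":0},{"x":0,"y":0,"z":0,"roll":0}], hand=0.25)

```text
time_s: 5.85
tool_pos: [0.5083, 0.1665, 0.176]
tool_rot: [[0.997, 0.071, -0.0], [0.071, -0.997, -0.0], [-0.0, 0.0, -1.0]]
ft_force: [0.4, -0.1, -0.1]
width: 0.0642
grip_force: 0.0
```

```bash
python3 -c "
from h import *
delta([.5105,.1665,.093])
from plant import get_image
a=get_image('scene')['pixels'][130:250,230:400,::-1];b=get_image('wrist')['pixels'][180:300,230:400,::-1]
cv2.imwrite('pics/p2.png',cv2.resize(np.hstack([a,b]),(800,282),interpolation=2))"
```

```text
t 5.85 p [0.5083 0.1665 0.176 ] phi 0.0708 w 0.06415094178553891 F [ 0.4 -0.1 -0.1] delta mm [ 2.2  0.2 83. ]
```

View pics/p2.png

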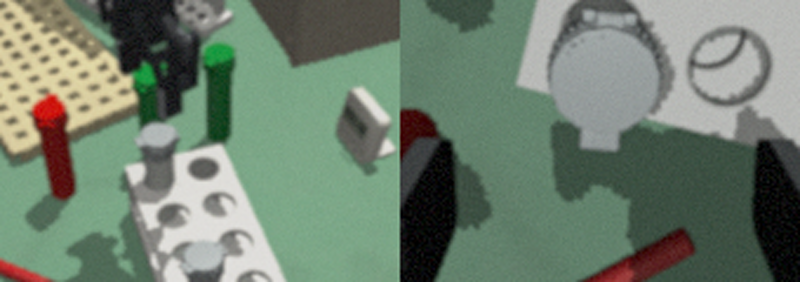

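The lid is shut flat, and its tab points straight back along the tool's -x, so the grip yaw is right. Next: descend, grip and lift.

>>> drive_tool(rows=[{"x":1,"y":0,"z":20,"roll":0},{"x":1,"y":0,"z":20,"roll":0},{"x":0,"y":0,"z":20,"roll":0},{"x":0,"y":0,"z":13,"roll":0},{"x":0,"y":0,"z":10,"roll":0},{"x":0,"y":0,"z":0,"roll":0}])

```text
time_s: 6.55
tool_pos: [0.51, 0.1666, 0.0925]
tool_rot: [[0.998, 0.071, -0.001], [0.071, -0.998, -0.0], [-0.001, 0.0, -1.0]]
ft_force: [-0.5, -0.5, -0.1]
width: 0.0641
grip_force: 0.0
```

>>> drive_tool(rows=[{"x":0,"y":0,"z":0,"roll":0},{"x":0,"y":0,"z":0,"roll":0},{"x":0,"y":0,"z":0,"roll":0},{"x":0,"y":0,"z":0,"roll":0},{"x":0,"y":0,"z":0,"roll":0},{"x":0,"y":0,"z":0,"roll":0}], hand=1, newtons=25)

```text
time_s: 7.15
tool_pos: [0.5108, 0.1669, 0.0941]
tool_rot: [[0.997, 0.071, 0.001], [0.071, -0.997, 0.001], [0.001, -0.0, -1.0]]
ft_force: [-0.3, -0.2, 7.7]
width: 0.0333
grip_force: 24.5
```

>>> drive_tool(rows=[{"x":0,"y":0,"z":-10,"roll":0},{"x":0,"y":0,"z":-15,"roll":0},{"x":0,"y":0,"z":-20,"roll":0},{"x":0,"y":0,"z":-20,"roll":0},{"x":0,"y":0,"z":-15,"roll":0},{"x":0,"y":0,"z":0,"roll":0},{"x":0,"y":0,"z":0,"roll":0},{"x":0,"y":0,"z":0,"roll":0.09},{"x":0,"y":0,"z":0,"roll":0.09},{"x":0,"y":0,"z":0,"roll":0.09},{"x":0,"y":0,"z":0,"roll":0}])

```text
time_s: 8.25
tool_pos: [0.51, 0.1668, 0.1727]
tool_rot: [[0.98, -0.199, -0.001], [-0.199, -0.98, -0.001], [-0.001, 0.001, -1.0]]
ft_force: [-0.5, -0.1, -1.7]
width: 0.033
grip_force: 25.0
```

```bash
python3 -c "
from h import *
c,s=np.cos(-.195),np.sin(-.195);x,y=.030,.050
delta([.519+c*x-s*y,.0888+s*x+c*y,.165])
from plant import get_image
a=get_image('scene')['pixels'][110:250,230:400,::-1];b=get_image('wrist')['pixels'][150:290,230:400,::-1]
cv2.imwrite('pics/p3.png',cv2.resize(np.hstack([a,b]),(800,330),interpolation=2))"
```

```text
t 8.25 p [0.51   0.1668 0.1727] phi -0.2007 w 0.032965079064468945 F [-0.5 -0.1 -1.7] delta mm [54.1 24.4  7.6]
```

View pics/p3.png

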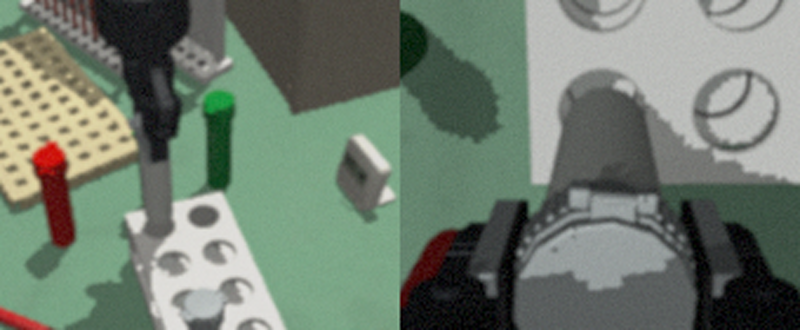

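The tube is clear of the rack, upright, and the lid is shut. This drive can't pitch the tool, so I'll tip the tube in the grip. I'll set the foot's edge on the rack's solid web between holes, then draw the hand back and down so the tube pivots between the pads.

>>> drive_tool(rows=[{"x":18,"y":8,"z":0,"roll":0},{"x":18,"y":8,"z":0,"roll":0},{"x":18,"y":8,"z":0,"roll":0},{"x":0,"y":0,"z":8,"roll":0},{"x":0,"y":0,"z":8,"roll":0},{"x":0,"y":0,"z":0,"roll":0},{"x":0,"y":0,"z":0,"roll":0}])

```text
time_s: 9.05
tool_pos: [0.5581, 0.133, 0.1572]
tool_rot: [[0.98, -0.197, -0.001], [-0.197, -0.98, 0.0], [-0.001, -0.0, -1.0]]
ft_force: [-0.7, 0.1, 0.1]
width: 0.0332
grip_force: 25.0
```

>>> drive_tool(rows=[{"x":0,"y":0,"z":1,"roll":0},{"x":0,"y":0,"z":1,"roll":0},{"x":0,"y":0,"z":0,"roll":0}], newtons=20)

```text
time_s: 9.35
tool_pos: [0.5585, 0.1326, 0.1554]
tool_rot: [[0.98, -0.198, 0.0], [-0.198, -0.98, 0.0], [0.0, -0.0, -1.0]]
ft_force: [-0.1, -0.3, -1.3]
width: 0.0329
grip_force: 25.0
```

>>> drive_tool(rows=[{"x":0,"y":0,"z":1,"roll":0},{"x":0,"y":0,"z":1,"roll":0},{"x":0,"y":0,"z":0,"roll":0}])

```text
time_s: 9.65
tool_pos: [0.5591, 0.1325, 0.1541]
tool_rot: [[0.98, -0.198, 0.002], [-0.198, -0.98, 0.0], [0.002, -0.001, -1.0]]
ft_force: [-1.7, -0.2, 11.7]
width: 0.0334
grip_force: 25.9
```

>>> drive_tool(rows=[{"x":-5,"y":0,"z":0,"roll":0},{"x":-5,"y":0,"z":0,"roll":0},{"x":-5,"y":0,"z":0,"roll":0},{"x":-5,"y":0,"z":0,"roll":0},{"x":-5,"y":0,"z":0.5,"roll":0},{"x":-5,"y":0,"z":0.5,"roll":0},{"x":-5,"y":0,"z":1,"roll":0},{"x":0,"y":0,"z":0,"roll":0}])

```text
time_s: 10.45
tool_pos: [0.5236, 0.1397, 0.1512]
tool_rot: [[0.98, -0.198, -0.001], [-0.198, -0.98, 0.0], [-0.001, 0.0, -1.0]]
ft_force: [1.1, -0.9, 2.2]
width: 0.0329
grip_force: 25.9
```

```bash
python3 -c "
from h import *
delta([.5,.15,.15])
from plant import get_image
a=get_image('scene')['pixels'][110:250,230:400,::-1];b=get_image('wrist')['pixels'][150:290,230:400,::-1]
cv2.imwrite('pics/p4.png',cv2.resize(np.hstack([a,b]),(800,330),interpolation=2))"
```

```text
t 10.45 p [0.5236 0.1397 0.1512] phi -0.1989 w 0.03293205627664209 F [ 1.1 -0.9  2.2] delta mm [-25.2  -5.5   1.2]
```

View pics/p4.png

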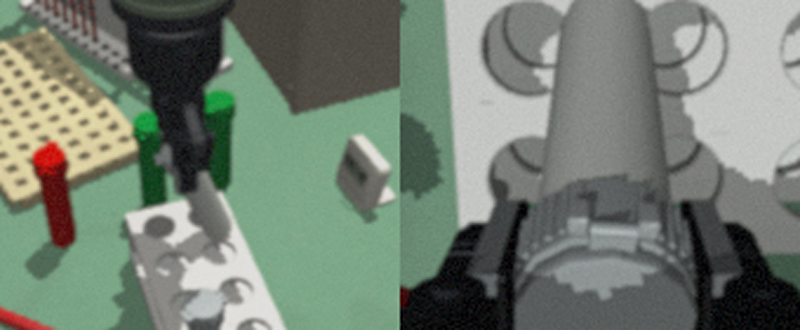

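The tube is pivoting in the grip as planned: it is tilted by about 20°, its foot is on the web, and the lid is still shut. Next: continue the arc.

>>> drive_tool(rows=[{"x":-7,"y":0,"z":2,"roll":0},{"x":-7,"y":0,"z":2.5,"roll":0},{"x":-6,"y":0,"z":3,"roll":0},{"x":-6,"y":0,"z":3,"roll":0},{"x":-6,"y":0,"z":3,"roll":0},{"x":-6,"y":0,"z":4,"roll":0},{"x":-5,"y":0,"z":4,"roll":0},{"x":-5,"y":0,"z":4,"roll":0},{"x":-5,"y":0,"z":5,"roll":0},{"x":-5,"y":0,"z":5,"roll":0},{"x":-4,"y":0,"z":4,"roll":0},{"x":0,"y":0,"z":0,"roll":0}])

```text
time_s: 11.75
tool_pos: [0.4629, 0.1518, 0.1113]
tool_rot: [[0.98, -0.198, -0.001], [-0.198, -0.98, -0.0], [-0.001, 0.0, -1.0]]
ft_force: [-0.7, -1.1, 2.3]
width: 0.0329
grip_force: 27.4
```

>>> drive_tool(rows=[{"x":-4,"y":0,"z":5,"roll":0},{"x":-4,"y":0,"z":5,"roll":0},{"x":-3,"y":0,"z":5,"roll":0},{"x":-3,"y":0,"z":5,"roll":0},{"x":-3,"y":0,"z":5,"roll":0},{"x":-3,"y":0,"z":5,"roll":0},{"x":-2,"y":0,"z":4,"roll":0},{"x":0,"y":0,"z":0,"roll":0}])

```text
time_s: 12.55
tool_pos: [0.4415, 0.1561, 0.0774]
tool_rot: [[0.98, -0.198, -0.001], [-0.198, -0.98, -0.0], [-0.001, 0.0, -1.0]]
ft_force: [-0.3, 0.6, 1.6]
width: 0.033
grip_force: 27.7
```

>>> drive_tool(rows=[{"x":0,"y":0,"z":0,"roll":0},{"x":0,"y":0,"z":0,"roll":0},{"x":0,"y":0,"z":-10,"roll":0},{"x":0,"y":0,"z":-20,"roll":0},{"x":0,"y":0,"z":-25,"roll":0},{"x":0,"y":0,"z":-25,"roll":0},{"x":0,"y":0,"z":-25,"roll":0},{"x":0,"y":0,"z":-25,"roll":0},{"x":0,"y":0,"z":-20,"roll":0},{"x":0,"y":0,"z":-10,"roll":0},{"x":0,"y":0,"z":0,"roll":0},{"x":0,"y":0,"z":0,"roll":0},{"x":0,"y":0,"z":0,"roll":0}], newtons=60)

```text
time_s: 13.85
tool_pos: [0.4416, 0.156, 0.237]
tool_rot: [[0.98, -0.198, -0.001], [-0.198, -0.98, -0.0], [-0.001, 0.001, -1.0]]
ft_force: [0.4, -0.5, -0.8]
width: 0.0329
grip_force: 59.5
```

```bash
python3 -c "
from h import *
delta([.5,.15,.15])
from plant import get_image
a=get_image('scene')['pixels'][70:270,200:400,::-1];b=get_image('wrist')['pixels'][100:300,220:420,::-1]
cv2.imwrite('pics/p5.png',cv2.resize(np.hstack([a,b]),(800,400),interpolation=2))"
```

```text
t 13.85 p [0.4416 0.156  0.237 ] phi -0.1993 w 0.03288893712677939 F [ 0.4 -0.5 -0.8] delta mm [58.6 -5.8 87. ]
```

View pics/p5.png

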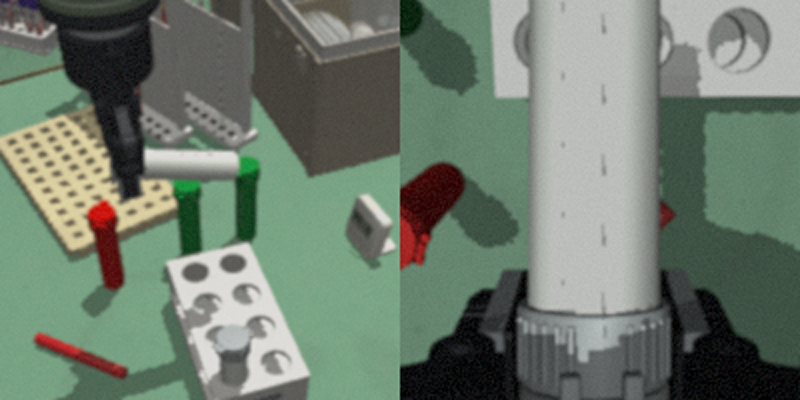

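The tube is held nearly level, about 0.24 m up, with the lid shut. The closed tube, timer and marker haven't moved. Time to hand it in.

```bash
python3 -c "
from plant import ctrl
print(ctrl.job_done())"
```

```text
the job is handed in; nothing more can be done
None
```

I pressed the lid shut, drew the tube up out of the rack and tipped it nearly level in the grip; I handed in with it held still about 0.24 m above the table at about 14 s, and no verdict was returned.

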